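# Lock the model display case and put its key away

## Robot

A 6-joint arm with a two-finger parallel gripper is mounted at the origin on the work surface. World frame = base frame: x ahead of the robot, y to its left, z up, the work surface at z = 0. Lengths are in mm, angles in rad, forces in N, time in s.
With the tool pointing down it reaches from about 300 to 775 mm from the base axis. Payload 14.6 kg.
Tool frame: the origin (TCP) lies midway between the tips of the shut fingers; the grasp point (between the pads) lies 19 mm behind it; z points along the fingers, y is the line along which they close (so a half turn about z gives the same grasp; the last joint's range is limited). The gripper opens to 94 mm and grips with 3 to 60 N. Pads are 16 mm wide; open, the fingers measure 119 mm over their backs; the gripper's body (75 mm by 177 mm) begins 78 mm behind the grasp point.
Start: joints at [1.065, 0.3, 1.521, -0, 1.321, -0.067], TCP at [233.665, 497.885, 167.746] pointing down, gripper open.
Joint ranges: [-3.03, 3.03], [-0.79, 2.21], [0.23, 2.52], [-1.04, 4.18], [0, 3.07], [-2.55, 2.55]. Speed limits (rad/s): [2.22, 2.22, 2.57, 3.14, 3.14, 3.14].

## Interface

Orientations are given as [roll, pitch, yaw] about the fixed x, y, z axes, in that order (R = Rz(yaw) Ry(pitch) Rx(roll)).
In Python, from cell import manip, camera gives the robot as it stands.
- The arm moves only by the tool move_arm, never from a script. Its arguments are lists of equal length, an entry for each row: "dp": the shift along the world's x, y, z in mm, a list of three; "rotation": the turn, a rotation vector about the world's x, y, z in rad, a list of three; "hand": the opening, from 0 (shut) to 1 (fully open). A call has 1 to 10 rows; each row shifts and turns the commanded pose from where the row before left it; what a row does not reach is not made up. A row lasts 1/8 s, in which the tool goes at most 62.5 mm and 10.7 degrees, less where a joint would pass 70% of its speed; a pose out of reach is approached as far as the arm can. A call with a gripper value outside its range is refused whole. The fingers move at their own pace and stop on an object; "newtons" is the grip in N (left out, the last holds). Time passes only in rows, so rows that do not move let the fingers close. It gives the time, the measured TCP pose, the force, the opening and the grip force at its end, in the units of the state.
- manip.read_state(): the state, without advancing time (a new reading comes with each control period).
- camera(name): name is "side" or "top" or "wrist"; returns a dict with "image" (400x640x3 uint8, red, green, blue), "fx", "fy", "cx", "cy" (pixels), "R" (3x3) and "t" (3): a world point X has camera coordinates R X + t; the wrist camera has in their place "mount" (4x4, takes a point from camera to tool coordinates, whose origin is the TCP and whose axes are the flange's). Camera axes: x right, y down, z forward; pixel columns grow to the right and rows downward; lengths in mm; the calibration is good to about 2 mm. The wrist camera is an equidistant fisheye: a pixel r from the principal point sees the ray r / f radians off the axis. A picture is of the moment at which its call begins: read the wrist's pose just before it. There is no depth.
- manip.sign_off(): hands the job in; it is judged then, once.
The state is a dict: "clock": time; "joints": joint angles; "qd": joint speeds; "effort": joint torques, N m; "eef_pos": TCP position; "eef_rot": TCP orientation; "wrist_force": force on the tool from outside, world axes, zero at the start; "moment": the same for the moment, N m; "finger_gap": finger opening in mm; "finger_force": force on a finger pad.
Only numpy, scipy, OpenCV 4.12 (cv2) and the standard library are available. Lean on these libraries where they do the work, as an engineer would, in place of code of your own. Each camera call takes 0.05 s, during which the arm holds its last target. There are 200 camera calls.

## Task

The display case has been left unlocked with its red key in the lock. Gently turn the key clockwise until you feel the yellow cam fully home against its stop, turn it back to where it comes out, and stand it fully down in the red key stand. Do not strain the key in the lock, and leave the other things on the counter where they are.

Things in the scene. Friction and masses are not known exactly. Their poses are not given: they have to be found in the camera images.
- key: The key to use: red bow, about 50 g, upright, tip down. Origin: middle of the tip; z up to the bow, x towards the nib. Flat drive blade 10 x 5 mm (x, y) to z 9; brass barrel 12 mm diameter, z 9 to 40; nib on the +x side only, 4 mm wide, z 10 to 18, reaching 13 mm from the axis. Starts fully in the lock, at home.
- key_grip (a point): Middle of the key's bow, 56 mm above its tip: the place to grip. Bow 34 x 9 x 32 mm (x, y, z), taken from above across its 9 mm (key y). Gripping may press the key down; raised 1 to 2 mm in the lock it turns freely.
- lock: Fixed square aluminium lock block 50 x 50 x 32 mm, on the 30 mm plinth of the display case. Origin on its vertical axis, at its underside; z up, x towards the case's clear cover, whose face is 67 mm from the axis and top 104 mm above the counter. A fully inserted key's tip is at z 3 mm. Turning it clockwise from above takes 0.03 N m, and 0.08 N m while the nib pushes the cam.
- lock_mouth (a point): Keyhole on top of the lock, on its axis, 32 mm above the lock's origin, same axes. The 8 mm top plate has a 14 mm hole with one 6 mm notch on the +x side, by a red home mark: the key comes out only with its x along the lock's x, within about 4 degrees; elsewhere its nib catches under the plate after 3 mm. It is wholly out once raised 30 mm.
- lock_home (a point): Red home mark on the lock's top, 20 mm from the axis along lock x. Turning back (counterclockwise) ends at a stop a few degrees past home. The clockwise turn ends at the cam's stop, 0.9 to 1.45 rad from home, different each time: feel for it. 0.15 to 0.25 N m against it is enough; over 0.4 N m, or over 40 N of pull on a caught key, strains the key.
- cam (a joint): Turn of the cam (rad), the yellow arm 59 mm long out of the lock's +y side: starts at 0 to 0.15 (unlocked); 0.8 is fully home against its stop, square to that side under a steel lug (locked). Only the key can move it, clockwise only, from 0.1 to 0.75 rad of key turn onwards; it stays behind, held by friction, when the key is turned back.
- stand_red: Fixed red key stand, block 56 x 44 x 36 mm (x, y, z) with one upright pocket. Origin at the centre of its underside; z up.
- stand_red_pocket (a point): Point 36 mm above the red stand's origin, level with its top, same axes. A key goes in with its axis on this point and its x along the stand's x: the pocket, 25 x 17 mm (x, y), spans -9.5 to 15.5 mm in x and is 30 mm deep, so a standing key's tip is 30 mm below this point and its bow clears the stand by 10 mm.
- stand_blue: Fixed blue key stand, the same shape as the red one, holding the blue key. Leave it.
- key_blue: Bystander: a key of the same shape with a blue bow, standing in the blue stand; origin at its tip.
- wagon: Bystander: green model wagon 120 x 38 x 52 mm, origin under its centre, long side along its x.
- boxed_car: Bystander: yellow boxed model 75 x 150 x 60 mm, origin under its centre, long side along its y.
- jar: Bystander: small jar 48 mm diameter, 55 mm high, origin under its centre.
Not all that is in view belongs to the job. Of the things that look like the key, the smaller one is meant. Of the things that look like the stand_red, take the one that is nearest to the robot's base at the start.

How it is judged (in metres and radians):
On the way, in this order (a step that is already met when the one before it is completed fails the run):
1. the cam is turned fully home (at least 0.75 rad of 0.8) (value of joint cam above 0.75 rad), for 0.1 s.
2. the key is drawn up out of the lock with the cam left home (z of key in the frame of lock above 0.034 m and value of joint cam above 0.73 rad), for 0.1 s.
At the end, for the whole second after the job is handed in: The cam is still home (at least 0.73 rad), and the red key stands in the red stand's pocket, its tip within 4 mm of the pocket floor and 7 mm of the pocket point sideways, tilted less than 0.3 rad, at rest and released (value of joint cam above 0.73 rad and horizontal distance between key and stand_red_pocket below 0.007 m and z of key in the frame of stand_red below 0.01 m and angle between key's own z axis and vertical below 0.3 rad and linear speed of key below 0.02 m/s and contact force between the fingers and key below 0.1 N); the robot touches nothing.
It fails at once if the key is strained in the lock (more than 45 N between key and lock or key and cam) (contact force between key and lock above 45 N or contact force between key and cam above 45 N).
It fails at once if a bystander is moved by more than 15 mm (distance of any of key_blue, wagon, boxed_car, jar from where it was at the start of the episode above 0.015 m).
It also fails if it takes over 58 s, if anything falls off the work surface, if the arm or the gripper's body presses on something with over 40 N, if the wrist force passes 120 N, or if a joint passes its speed limit or range.

## Working session

There is one attempt and no reset: what is moved stays moved. The work goes in short steps, Python scripts to look and compute and a tool call to move; the robot and the scene stay as the last step left them, time stands still between calls to the robot, and variables do not carry over. Pictures are saved under pics/ and viewed, at most 10 in all, crops included, and the job is handed in when it is done.

Besides the shell and the picture viewer there is one more tool, called after "Call:" in YAML: its name, and indented under it one key for each argument. move_arm: Moves the arm, as the interface text tells. Its arguments: {"type":"object","properties":{"dp":{"type":"array","items":{"type":"array","items":{"type":"number"}}},"rotation":{"type":"array","items":{"type":"array","items":{"type":"number"}}},"hand":{"type":"array","items":{"type":"number"}},"newtons":{"type":"number"}},"required":["dp","rotation","hand"]}

```bash
ls; mkdir -p pics
python3 - <<'E'
from cell import manip,camera
import cv2,numpy as np
s=manip.read_state();print(s)
ims=[]
for n in("side","top"):
    c=camera(n);cv2.imwrite(f"pics/{n}0.png",c["image"][:,:,::-1])
    print(n,c["fx"],c["fy"],c["cx"],c["cy"],np.round(c["R"],4).tolist(),np.round(c["t"],1).tolist())
E
```

```text
pics
{'clock': 0.0, 'joints': array([ 1.06538814e+00,  3.00479518e-01,  1.52159835e+00, -2.38115177e-05,
        1.32068285e+00, -6.66411152e-02]), 'qd': array([ 1.21928771e-04, -3.13912958e-04,  1.32740921e-03, -9.62170841e-04,
       -2.27150381e-04, -8.88806727e-05]), 'effort': array([-1.67504575e-03, -5.31813347e+01, -3.52729475e+01,  7.07414676e-02,
        2.44690699e-02, -7.86356213e-05]), 'eef_pos': array([233.53199161, 497.61583134, 167.17442851]), 'eef_rot': array([-3.14042565e+00, -5.47710207e-05,  2.70283145e+00]), 'wrist_force': array([-0.21956707,  0.43596438, -0.44538164]), 'moment': array([-0.01688537,  0.05061119, -0.01338938]), 'finger_force': 0.0, 'finger_gap': 94.24270570168835}
side 462.1208124270766 462.1208124270766 319.3893420800657 201.0610387196744 [[-0.9823, -0.1868, -0.0128], [-0.1314, 0.7368, -0.6632], [0.1333, -0.6498, -0.7483]] [498.4, 200.6, 1073.5]
top 364.3941921561125 364.3941921561125 314.1045837019219 200.1663064731669 [[-0.0202, -0.9996, -0.0198], [-0.981, 0.0236, -0.1927], [0.193, 0.0156, -0.9811]] [-62.8, 522.4, 1083.1]
```

View pics/side0.png

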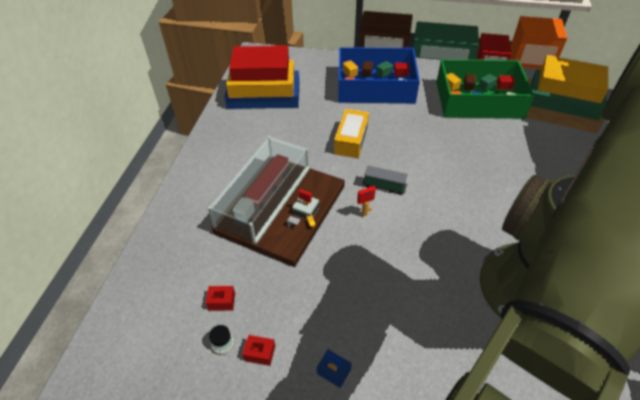

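View pics/top0.png

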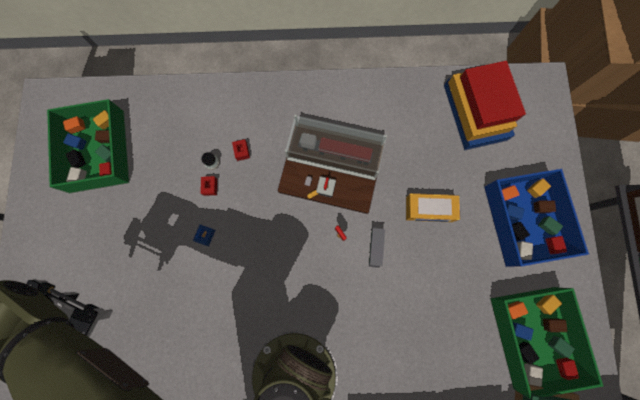

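The side view shows the red key in the lock at about (305,196). A larger free-standing red look-alike is at (366,195). Red stands are at (220,297) and (258,349), and the blue one is at (333,367). In the top view the lock is at about (326,184), the decoy key at (341,232), and the red stands at (241,149) and (208,185). I pick the key in the lock, which is the smaller one, and the stand at top (208,185), which is nearest the base.

```bash
cat > h.py <<'E'
from cell import manip,camera
import cv2,numpy as np
from scipy.spatial.transform import Rotation as Ro
def ray(c,u,v,T=None):
    x,y=(u-c["cx"])/c["fx"],(v-c["cy"])/c["fy"]
    if "mount" in c:
        r=np.hypot(x,y);d=np.array([x/r*np.sin(r),y/r*np.sin(r),np.cos(r)]) if r>1e-9 else np.array([0,0,1.])
        M=T@c["mount"];return M[:3,3],M[:3,:3]@d
    R=np.array(c["R"]);return -R.T@np.array(c["t"]),R.T@np.array([x,y,1])
def onz(c,u,v,z,T=None):
    o,d=ray(c,u,v,T);return o+d*(z-o[2])/d[2]
def pose():
    s=manip.read_state();T=np.eye(4);T[:3,:3]=Ro.from_euler("xyz",s["eef_rot"]).as_matrix();T[:3,3]=s["eef_pos"];return T
def red(im):
    h=cv2.cvtColor(im,cv2.COLOR_RGB2HSV);return (((h[...,0]<8)|(h[...,0]>172))&(h[...,1]>170)&(h[...,2]>70)).astype(np.uint8)
def blobs(m,mn=6):
    n,l,st,ce=cv2.connectedComponentsWithStats(m);return [(st[i][:5].tolist(),ce[i].round(1).tolist()) for i in range(1,n) if st[i][4]>=mn]
E
python3 - <<'E'
from h import *
out=[]
for n,(x0,y0,w,h) in (("side",(200,160,200,200)),("top",(190,120,200,130))):
    c=camera(n);m=red(c["image"])
    for b in blobs(m):
        u,v=b[1]
        if x0<u<x0+w and y0<v<y0+h: print(n,b,"z89",onz(c,u,v,89).round(),"z36",onz(c,u,v,36).round())
    if n=="top":
        for nm,u,v,z in(("plinthNearL",278,190,30),("plinthNearR",369,212,30)): print(nm,onz(c,u,v,z).round())
    cr=c["image"][y0:y0+h,x0:x0+w]
    out.append(cv2.resize(cr,None,fx=2.9,fy=2.9,interpolation=cv2.INTER_CUBIC))
    if n=="top": cv2.imwrite("pics/crop_top.png",cv2.resize(c["image"][135:245,265:385],(800,733))[:600,:,::-1])
E
```

```text
side ([358, 185, 18, 18, 203], [366.4, 194.0]) z89 [ 414. -142.   89.] z36 [ 416. -191.   36.]
side ([298, 188, 15, 14, 134], [304.6, 194.1]) z89 [ 566. -115.   89.] z36 [ 578. -162.   36.]
side ([206, 287, 28, 23, 582], [219.7, 297.7]) z89 [680. 203.  89.] z36 [699. 176.  36.]
side ([243, 336, 31, 28, 684], [258.3, 349.5]) z89 [569. 297.  89.] z36 [582. 276.  36.]
top ([233, 140, 16, 20, 236], [240.6, 149.6]) z89 [678. 150.  89.] z36 [697. 162.  36.]
top ([201, 176, 14, 19, 232], [207.7, 185.5]) z89 [567. 248.  89.] z36 [580. 265.  36.]
top ([324, 177, 5, 12, 25], [325.9, 182.6]) z89 [ 567. -112.   89.] z36 [ 580. -113.   36.]
top ([336, 226, 10, 14, 61], [340.3, 232.6]) z89 [ 414. -150.   89.] z36 [ 420. -153.   36.]
plinthNearL [561.  41.  30.]
plinthNearR [ 483. -245.   30.]
```

View pics/crop_top.png

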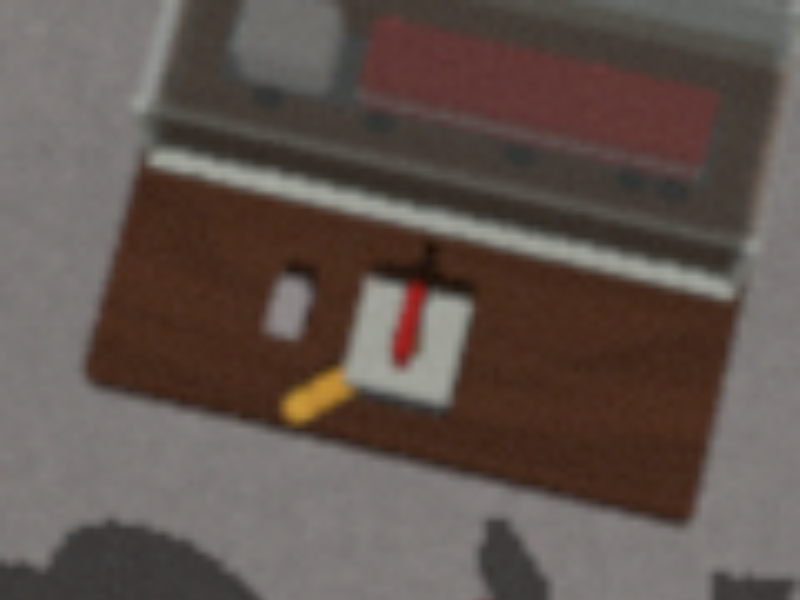

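The close crop confirms the thin red key in the white lock block, with the yellow cam to the left and the cover above. The key is near (566,-113,89), and lock yaw is about -0.27. I move above it.

Call:
move_arm:
  dp:
    - [0,0,30]
    - [25,-47,0]
    - [25,-47,0]
    - [25,-47,0]
    - [25,-47,0]
    - [25,-47,0]
    - [25,-47,0]
    - [25,-47,0]
  rotation:
    - [0,0,0.09]
    - [0,0,0.08]
    - [0,0,0]
    - [0,0,0]
    - [0,0,0]
    - [0,0,0]
    - [0,0,0]
    - [0,0,0]
  hand: [0.45,0.45,0.45,0.45,0.45,0.45,0.45,0.45]
  newtons: 20

```text
clock: 1.2
eef_pos: [409.2, 167.2, 197.8]
eef_rot: [3.141, 0.0, 2.873]
wrist_force: [0.3, 0.6, -0.5]
finger_gap: 42.4
finger_force: 0.0
```

Call:
move_arm:
  dp:
    - [25,-47,0]
    - [25,-47,0]
    - [25,-47,0]
    - [25,-47,0]
    - [25,-47,0]
    - [30,-47,0]
    - [0,0,0]
    - [0,0,0]
  rotation:
    - [0,0,0]
    - [0,0,0]
    - [0,0,0]
    - [0,0,0]
    - [0,0,0]
    - [0,0,0]
    - [0,0,0]
    - [0,0,0]
  hand: [0.45,0.45,0.45,0.45,0.45,0.45,0.45,0.45]

```text
clock: 2.2
eef_pos: [563.3, -112.8, 197.4]
eef_rot: [3.141, -0.001, 2.873]
wrist_force: [-0.4, 0.3, 0.6]
finger_gap: 42.4
finger_force: 0.0
```

Run:
```python
from h import *
T=pose();s=manip.read_state();print(s["clock"],s["eef_pos"],s["eef_rot"],s["joints"].round(2))
c=camera("wrist");print(c["fx"],c["cx"],c["cy"],np.round(c["mount"],3).tolist())
cv2.imwrite("pics/w1.png",c["image"][:,:,::-1])
for b in blobs(red(c["image"]),30): print(b,onz(c,*b[1],89,T).round(1),onz(c,*b[1],105,T).round(1))
```

```text
2.2 [ 563.33425455 -112.75286925  197.37993575] [ 3.14146473e+00 -8.48017286e-04  2.87264158e+00] [-0.26  0.34  1.41  0.    1.4  -1.56]
309.70691628693146 322.9957380424577 198.4271130215129 [[-0.0, -0.971, -0.241, 70.441], [1.0, -0.0, -0.001, 0.544], [0.001, -0.241, 0.971, -216.408], [0.0, 0.0, 0.0, 1.0]]
([323, 173, 7, 34, 191], [326.0, 189.3]) [ 564.3 -109.4   89. ] [ 560.9 -108.6  105. ]
```

View pics/w1.png

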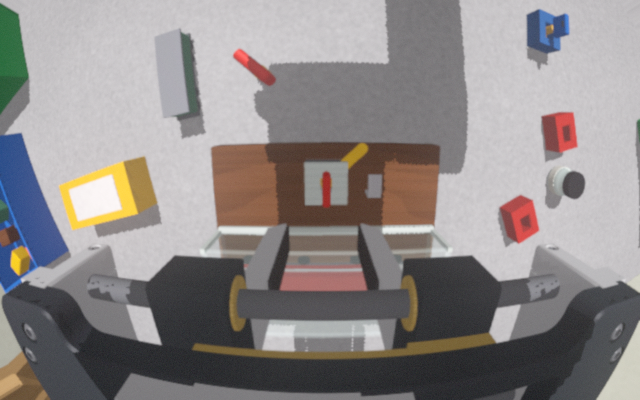

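The wrist view shows the lock block at cols 304-348 and rows 162-207, with the red bow at (326,190). The blue stand is at (548,30), and the red stands are at (560,132), the nearer one, and (519,219).

Run:
```python
from h import *
T=pose();c=camera("wrist");im=c["image"]
h=cv2.cvtColor(im,cv2.COLOR_RGB2HSV)
m=((h[...,1]<50)&(h[...,2]>140)).astype(np.uint8);m|=red(im)
w=np.zeros_like(m);w[155:220,295:357]=m[155:220,295:357]
n,l,st,ce=cv2.connectedComponentsWithStats(w);i=1+np.argmax(st[1:,4]);print(st[i],ce[i])
cn=max(cv2.findContours((l==i).astype(np.uint8),0,2)[0],key=cv2.contourArea)
P=np.array([onz(c,u,v,62,T)[:2] for u,v in cn[:,0].astype(float)],np.float32)
print("lock",cv2.minAreaRect(P))
y,x=np.nonzero(red(im)[165:215,310:345]);
for z in(62,89,105):
  Q=np.array([onz(c,u+310,v+165,z,T)[:2] for u,v in zip(x,y)],np.float32);print(z,cv2.minAreaRect(Q))
# plinth near edge
hm=((h[...,0]<15)&(h[...,1]>110)&(h[...,2]>40)).astype(np.uint8)
for col in(220,240,260,280,300,390,410,430):
  v=np.nonzero(hm[130:200,col])[0];v=v[0]+130;print(col,v,onz(c,col,v,30,T)[:2].round(1))
# nearer red stand
b=[q for q in blobs(cv2.morphologyEx(red(im),0,np.ones((1,1))),30)]
for q in b:print(q,onz(c,*q[1],36,T).round(1))
cv2.imwrite("pics/w1c.png",cv2.resize(im[95:255,280:600],(800,400),interpolation=cv2.INTER_CUBIC)[:,:,::-1])
```

```text
[ 304  162   43   43 1350] [325.10074074 181.61925926]
lock ((563.1917724609375, -109.19146728515625), (48.31076431274414, 49.05180358886719), 75.92054748535156)
62 ((571.0588989257812, -111.16082763671875), (8.103556632995605, 40.58229446411133), 74.8440170288086)
89 ((565.273193359375, -109.78336334228516), (7.482305526733398, 37.47108840942383), 74.84392547607422)
105 ((561.8446655273438, -108.96709442138672), (7.114162921905518, 35.62749481201172), 74.84391021728516)
220 155 [ 496.6 -231.5]
240 148 [ 495.9 -202.8]
260 145 [ 499.9 -176.6]
280 182 [ 552.2 -165.7]
300 146 [ 515.3 -128.5]
390 152 [551.7 -21.3]
410 157 [564.3   2.8]
430 165 [581.2  27.3]
([322, 173, 8, 35, 197], [325.6, 189.8]) [ 576.2 -112.3   36. ]
```

View pics/w1c.png

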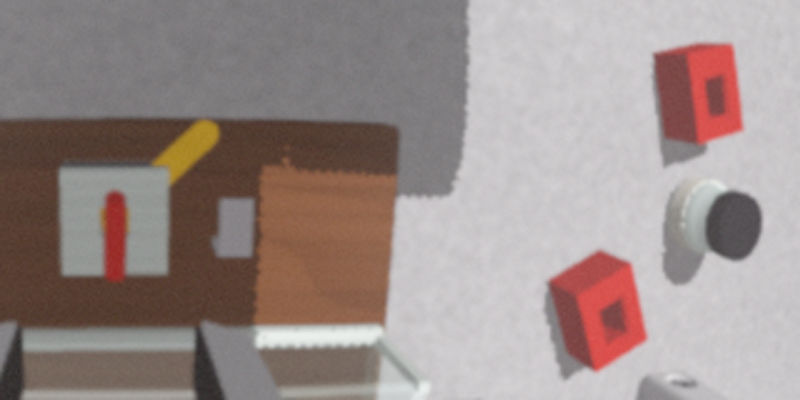

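Call:
move_arm:
  dp:
    - [0,3,-25]
    - [0,0,-40]
    - [0,0,-35]
    - [0,0,-15]
    - [0,0,-7]
    - [0,0,-5]
    - [0,0,0]
    - [0,0,0]
  rotation:
    - [0,0,0.014]
    - [0,0,0]
    - [0,0,0]
    - [0,0,0]
    - [0,0,0]
    - [0,0,0]
    - [0,0,0]
    - [0,0,0]
  hand: [0.45,0.45,0.45,0.45,0.45,0.3,0.25,0.25]

```text
clock: 3.3
eef_pos: [564.0, -110.2, 71.4]
eef_rot: [-3.142, 0.001, 2.887]
wrist_force: [0.3, 0.1, 0.2]
finger_gap: 23.8
finger_force: 0.0
```

Run:
```python
from h import *
s=manip.read_state();print(s)
c=camera("wrist");im=c["image"]
cv2.imwrite("pics/w2.png",cv2.resize(im[140:340,220:430],(800,600),interpolation=cv2.INTER_CUBIC)[:,:,::-1])
```

```text
{'clock': 3.3, 'joints': array([-2.56691573e-01,  4.47458850e-01,  1.55371924e+00, -5.00434097e-06,
        1.13936938e+00, -1.57267260e+00]), 'qd': array([-0.00033368,  0.00010473,  0.00176093,  0.00185144, -0.0007073 ,
       -0.00110985]), 'effort': array([ 3.14500462e-02, -5.83988285e+01, -3.23066032e+01, -1.40387806e-02,
        7.24964216e-02,  4.80620020e-04]), 'eef_pos': array([ 563.9915728 , -110.19932144,   71.42732428]), 'eef_rot': array([-3.14158614e+00,  1.04517621e-03,  2.88677945e+00]), 'wrist_force': array([0.33244891, 0.10798251, 0.23471338]), 'moment': array([-0.02360283, -0.01270045,  0.02210405]), 'finger_force': 0.0, 'finger_gap': 23.82193945092345}
```

View pics/w2.png

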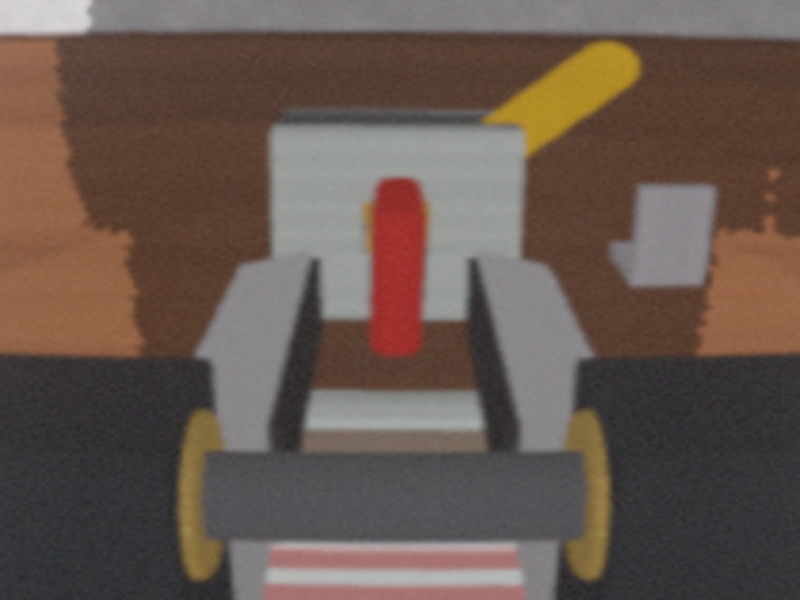

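The key bow, at crop (398,265), sits midway between the fingers and is well aligned. I close gently.

Call:
move_arm:
  dp:
    - [0,0,0]
    - [0,0,0]
    - [0,0,0]
    - [0,0,0]
    - [0,0,0]
  rotation:
    - [0,0,0]
    - [0,0,0]
    - [0,0,0]
    - [0,0,0]
    - [0,0,0]
  hand: [0.15,0.1,0.05,0.05,0.05]
  newtons: 5

```text
clock: 3.98
eef_pos: [563.7, -110.1, 70.8]
eef_rot: [-3.142, 0.0, 2.887]
wrist_force: [-0.7, 0.1, 1.6]
finger_gap: 4.9
finger_force: 0.0
```

```bash
python3 -c "
from h import *
s=manip.read_state();print({k:np.round(s[k],3) for k in ('eef_pos','eef_rot','wrist_force','moment','finger_gap','finger_force')})"
```

```text
{'eef_pos': array([ 563.684, -110.134,   70.765]), 'eef_rot': array([-3.142,  0.   ,  2.887]), 'wrist_force': array([-0.716,  0.13 ,  1.613]), 'moment': array([ 0.032,  0.013, -0.004]), 'finger_gap': np.float64(4.906), 'finger_force': np.float64(0.0)}
```

The gap is 4.9 mm with no force, so the fingers missed the bow. I'll check where the TCP projects in the wrist view.

Run:
```python
from h import *
T=pose();c=camera("wrist");im=c["image"]
Mi=np.linalg.inv(c["mount"])
def pr(p):
    q=Mi@np.r_[p,1];th=np.arctan2(np.hypot(q[0],q[1]),q[2]);k=th/np.hypot(q[0],q[1]);return np.array([c["cx"]+c["fx"]*k*q[0],c["cy"]+c["fy"]*k*q[1]])
a=im[140:340,220:430]
b=cv2.resize(a,(800,600),interpolation=cv2.INTER_CUBIC)[:,:,::-1].copy()
for p in([0,0,0],[0,0,-19],[8,0,0],[-8,0,0]):
    u=pr(p);print(p,u);cv2.circle(b,(int((u[0]-220)*800/210),int((u[1]-140)*3)),4,(255,0,255),-1)
cv2.imwrite("pics/w3.png",b)
S=camera("side");t=camera("top")
for cc in(S,t):
    p=np.array(cc["R"])@T[:3,3]+np.array(cc["t"]);print(cc["fx"]*p[0]/p[2]+cc["cx"],cc["fy"]*p[1]/p[2]+cc["cy"])
x=cv2.resize(S["image"][120:270,240:400],(640,600),interpolation=cv2.INTER_CUBIC)
cv2.imwrite("pics/s3.png",x[:,:,::-1])
```

```text
[0, 0, 0] [322.49391672 220.47961975]
[0, 0, -19] [322.42892173 229.16956733]
[8, 0, 0] [322.48561983 210.01738535]
[-8, 0, 0] [322.50241804 230.7168305 ]
305.2655832618754 200.43100072446862
325.33833425649243 184.94892697777152
```

View pics/w3.png

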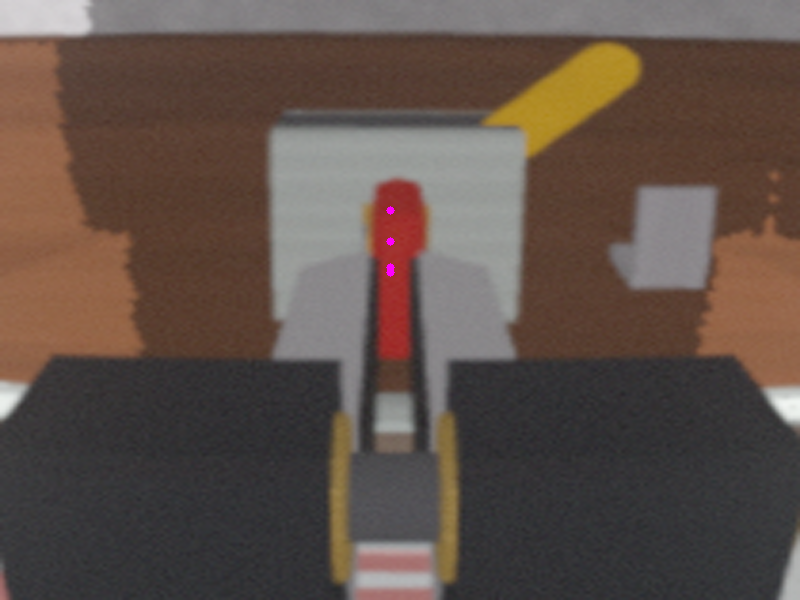

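View pics/s3.png

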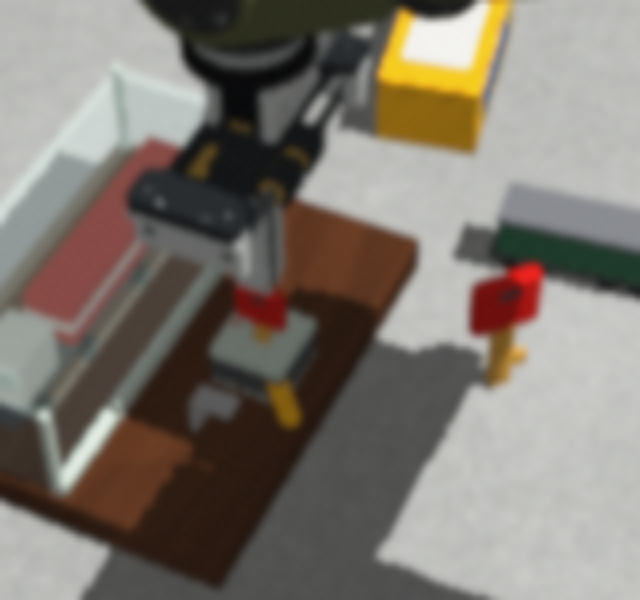

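The wrist and side views show the fingers on either side of the bow. I command fully shut.

Call:
move_arm:
  dp:
    - [0,0,0]
    - [0,0,0]
    - [0,0,0]
    - [0,0,0]
  rotation:
    - [0,0,0]
    - [0,0,0]
    - [0,0,0]
    - [0,0,0]
  hand: [0,0,0,0]
  newtons: 5

```text
clock: 4.62
eef_pos: [563.7, -110.1, 70.8]
eef_rot: [-3.142, 0.0, 2.887]
wrist_force: [0.9, 0.3, 0.3]
finger_gap: 0.6
finger_force: 0.0
```

```bash
python3 -c "
from h import *
s=manip.read_state();print({k:np.round(s[k],3) for k in ('eef_pos','eef_rot','wrist_force','moment','finger_gap','finger_force')})
T=pose();c=camera('wrist');cv2.imwrite('pics/w4.png',cv2.resize(c['image'][140:340,220:430],(800,600),interpolation=cv2.INTER_CUBIC)[:,:,::-1])"
```

```text
{'eef_pos': array([ 563.675, -110.113,   70.756]), 'eef_rot': array([-3.142,  0.   ,  2.887]), 'wrist_force': array([0.904, 0.258, 0.294]), 'moment': array([0.018, 0.003, 0.005]), 'finger_gap': np.float64(0.55), 'finger_force': np.float64(0.0)}
```

The shut fingers met nothing, and in the images their tips look roughly 30 mm higher than the stated TCP, so they are above the bow. Opening and going 8 mm lower is safe either way, since the lock top is 9 mm below the stated TCP. I'll do that and close again.

Call:
move_arm:
  dp:
    - [0,0,0]
    - [0,0,0]
    - [0,0,0]
    - [0,0,-2]
    - [0,0,-2]
    - [0,0,-2]
    - [0,0,-1.5]
    - [0,0,0]
  rotation:
    - [0,0,0]
    - [0,0,0]
    - [0,0,0]
    - [0,0,0]
    - [0,0,0]
    - [0,0,0]
    - [0,0,0]
    - [0,0,0]
  hand: [0.25,0.25,0.25,0.25,0.25,0.25,0.25,0.25]

```text
clock: 5.68
eef_pos: [563.6, -110.1, 63.1]
eef_rot: [-3.142, -0.0, 2.887]
wrist_force: [-0.2, -0.7, 0.2]
finger_gap: 23.4
finger_force: 0.0
```

Call:
move_arm:
  dp:
    - [0,0,0]
    - [0,0,0]
    - [0,0,0]
    - [0,0,0]
    - [0,0,0]
    - [0,0,0]
  rotation:
    - [0,0,0]
    - [0,0,0]
    - [0,0,0]
    - [0,0,0]
    - [0,0,0]
    - [0,0,0]
  hand: [0.15,0.1,0.05,0,0,0]
  newtons: 5

```text
clock: 6.42
eef_pos: [563.7, -110.1, 63.3]
eef_rot: [-3.142, 0.0, 2.887]
wrist_force: [-0.6, -0.8, 0.7]
finger_gap: 8.9
finger_force: 5.0
```

```bash
python3 -c "
from h import *
s=manip.read_state();print({k:np.round(s[k],3) for k in ('eef_pos','eef_rot','wrist_force','moment','finger_gap','finger_force')})
c=camera('wrist');a=cv2.resize(c['image'][140:290,240:400],(400,375),interpolation=cv2.INTER_CUBIC)
S=camera('side');b=cv2.resize(S['image'][160:235,265:345],(400,375),interpolation=cv2.INTER_CUBIC)
cv2.imwrite('pics/w5.png',np.hstack([a,b])[:,:,::-1])"
```

```text
{'eef_pos': array([ 563.691, -110.121,   63.295]), 'eef_rot': array([-3.142,  0.   ,  2.887]), 'wrist_force': array([-0.637, -0.784,  0.728]), 'moment': array([ 0.024,  0.077, -0.001]), 'finger_gap': np.float64(8.91), 'finger_force': np.float64(4.999)}
```

View pics/w5.png

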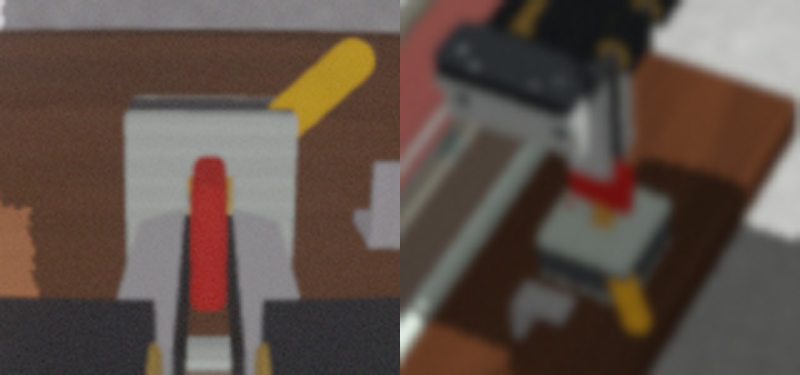

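The gap is now 8.9 mm at 5 N, so the bow is held by its top only and the fingers really are about 34 mm shorter than stated. I release, go 20 mm deeper and regrip.

Call:
move_arm:
  dp:
    - [0,0,0]
    - [0,0,0]
    - [0,0,-5]
    - [0,0,-5]
    - [0,0,-5]
    - [0,0,-5]
    - [0,0,0]
  rotation:
    - [0,0,0]
    - [0,0,0]
    - [0,0,0]
    - [0,0,0]
    - [0,0,0]
    - [0,0,0]
    - [0,0,0]
  hand: [0.2,0.2,0.2,0.2,0.2,0.2,0.2]

```text
clock: 7.4
eef_pos: [563.4, -110.1, 42.7]
eef_rot: [3.142, -0.001, 2.887]
wrist_force: [-1.0, -0.5, 0.1]
finger_gap: 18.8
finger_force: 0.0
```

Call:
move_arm:
  dp:
    - [0,0,0]
    - [0,0,0]
    - [0,0,0]
    - [0,0,0]
    - [0,0,0]
  rotation:
    - [0,0,0]
    - [0,0,0]
    - [0,0,0]
    - [0,0,0]
    - [0,0,0]
  hand: [0.1,0.05,0,0,0]
  newtons: 5

```text
clock: 8.02
eef_pos: [563.7, -110.1, 43.4]
eef_rot: [3.142, 0.0, 2.887]
wrist_force: [-0.9, 0.3, 2.3]
finger_gap: 8.9
finger_force: 5.0
```

```bash
cat > st.py <<'E'
from h import *
s=manip.read_state();print({k:np.round(s[k],3).tolist() for k in ('clock','eef_pos','eef_rot','wrist_force','moment','finger_gap','finger_force')})
E
python3 st.py
```

```text
{'clock': 8.025, 'eef_pos': [563.739, -110.134, 43.386], 'eef_rot': [3.142, 0.0, 2.887], 'wrist_force': [-0.95, 0.277, 2.268], 'moment': [0.004, 0.033, 0.014], 'finger_gap': 8.92, 'finger_force': 5.0}
```

Call:
move_arm:
  dp:
    - [0,0,0]
    - [0,0,0]
    - [0,0,0.5]
    - [0,0,0.5]
    - [0,0,0.5]
    - [0,0,0]
  rotation:
    - [0,0,0]
    - [0,0,0]
    - [0,0,0]
    - [0,0,0]
    - [0,0,0]
    - [0,0,0]
  hand: [0,0,0,0,0,0]
  newtons: 35

```text
clock: 8.78
eef_pos: [563.6, -110.1, 44.7]
eef_rot: [-3.142, -0.0, 2.887]
wrist_force: [0.2, 0.8, -0.8]
finger_gap: 8.8
finger_force: 35.0
```

```bash
python3 st.py
```

```text
{'clock': 8.775, 'eef_pos': [563.636, -110.129, 44.73], 'eef_rot': [-3.142, -0.0, 2.887], 'wrist_force': [0.217, 0.794, -0.783], 'moment': [0.003, 0.026, -0.017], 'finger_gap': 8.792, 'finger_force': 35.0}
```

Call:
move_arm:
  dp:
    - [0,0,0]
    - [0,0,0]
    - [0,0,0]
    - [0,0,0]
    - [0,0,0]
  rotation:
    - [0,0,-0.05]
    - [0,0,-0.05]
    - [0,0,-0.05]
    - [0,0,-0.05]
    - [0,0,0]
  hand: [0,0,0,0,0]

```text
clock: 9.4
eef_pos: [563.9, -109.9, 44.8]
eef_rot: [3.141, 0.0, 2.687]
wrist_force: [2.3, 2.5, -0.8]
finger_gap: 9.0
finger_force: 35.0
```

```bash
python3 st.py
```

```text
{'clock': 9.4, 'eef_pos': [563.871, -109.888, 44.771], 'eef_rot': [3.141, 0.0, 2.687], 'wrist_force': [2.317, 2.547, -0.78], 'moment': [0.472, -0.482, 0.027], 'finger_gap': 9.021, 'finger_force': 35.002}
```

Call:
move_arm:
  dp:
    - [0,0,0]
    - [0,0,0]
    - [0,0,0]
    - [0,0,0]
    - [0,0,0]
  rotation:
    - [0,0,-0.05]
    - [0,0,-0.05]
    - [0,0,-0.05]
    - [0,0,-0.05]
    - [0,0,0]
  hand: [0,0,0,0,0]

```text
clock: 10.02
eef_pos: [564.1, -109.8, 44.8]
eef_rot: [3.141, 0.001, 2.488]
wrist_force: [3.8, 3.7, -2.1]
finger_gap: 8.7
finger_force: 35.0
```

```bash
python3 st.py
```

```text
{'clock': 10.025, 'eef_pos': [564.063, -109.823, 44.796], 'eef_rot': [3.141, 0.001, 2.488], 'wrist_force': [3.796, 3.666, -2.069], 'moment': [0.769, -0.964, 0.048], 'finger_gap': 8.745, 'finger_force': 35.009}
```

Call:
move_arm:
  dp:
    - [0.5,0.4,0]
    - [0,0,0]
    - [0,0,0]
    - [0,0,0]
    - [0,0,0]
  rotation:
    - [0,0,-0.05]
    - [0,0,-0.05]
    - [0,0,-0.05]
    - [0,0,-0.05]
    - [0,0,0]
  hand: [0,0,0,0,0]

```text
clock: 10.65
eef_pos: [564.2, -109.7, 44.8]
eef_rot: [3.141, 0.0, 2.289]
wrist_force: [3.0, 1.4, -1.3]
finger_gap: 8.9
finger_force: 35.0
```

```bash
python3 st.py
```

```text
{'clock': 10.65, 'eef_pos': [564.244, -109.69, 44.776], 'eef_rot': [3.141, 0.0, 2.289], 'wrist_force': [2.965, 1.391, -1.313], 'moment': [0.354, -0.55, 0.086], 'finger_gap': 8.885, 'finger_force': 35.004}
```

Call:
move_arm:
  dp:
    - [0.3,0.1,0]
    - [0,0,0]
    - [0,0,0]
    - [0,0,0]
    - [0,0,0]
  rotation:
    - [0,0,-0.05]
    - [0,0,-0.05]
    - [0,0,-0.05]
    - [0,0,-0.05]
    - [0,0,0]
  hand: [0,0,0,0,0]

```text
clock: 11.28
eef_pos: [564.4, -109.7, 44.8]
eef_rot: [-3.141, -0.0, 2.089]
wrist_force: [1.1, 1.3, -0.4]
finger_gap: 8.6
finger_force: 35.0
```

```bash
python3 st.py
```

```text
{'clock': 11.275, 'eef_pos': [564.396, -109.651, 44.779], 'eef_rot': [-3.141, -0.0, 2.089], 'wrist_force': [1.062, 1.311, -0.448], 'moment': [0.23, -0.227, 0.076], 'finger_gap': 8.583, 'finger_force': 35.003}
```

Call:
move_arm:
  dp:
    - [0,0.1,0]
    - [0,0,0]
    - [0,0,0]
    - [0,0,0]
  rotation:
    - [0,0,-0.04]
    - [0,0,-0.04]
    - [0,0,-0.03]
    - [0,0,0]
  hand: [0,0,0,0]

```text
clock: 11.78
eef_pos: [564.4, -109.6, 44.8]
eef_rot: [-3.141, 0.0, 1.978]
wrist_force: [1.1, 1.1, -0.4]
finger_gap: 8.7
finger_force: 35.0
```

```bash
python3 st.py
```

```text
{'clock': 11.775, 'eef_pos': [564.428, -109.621, 44.772], 'eef_rot': [-3.141, 0.0, 1.978], 'wrist_force': [1.137, 1.112, -0.423], 'moment': [0.003, -0.219, 0.032], 'finger_gap': 8.656, 'finger_force': 35.003}
```

Call:
move_arm:
  dp:
    - [0,0,0]
    - [0,0,0]
    - [0,0,0]
  rotation:
    - [0,0,-0.03]
    - [0,0,-0.03]
    - [0,0,0]
  hand: [0,0,0]

```text
clock: 12.15
eef_pos: [564.5, -109.6, 44.8]
eef_rot: [-3.142, 0.0, 1.916]
wrist_force: [0.7, 0.4, -0.5]
finger_gap: 8.9
finger_force: 35.0
```

```bash
python3 st.py
```

```text
{'clock': 12.15, 'eef_pos': [564.452, -109.582, 44.765], 'eef_rot': [-3.142, 0.0, 1.916], 'wrist_force': [0.745, 0.373, -0.512], 'moment': [-0.145, -0.142, 0.069], 'finger_gap': 8.874, 'finger_force': 35.003}
```

Call:
move_arm:
  dp:
    - [0,0,0]
    - [0,0,0]
    - [0,0,0]
  rotation:
    - [0,0,-0.03]
    - [0,0,-0.03]
    - [0,0,0]
  hand: [0,0,0]

```text
clock: 12.52
eef_pos: [564.5, -109.6, 44.8]
eef_rot: [-3.142, 0.0, 1.856]
wrist_force: [1.3, -1.2, -0.5]
finger_gap: 8.9
finger_force: 35.0
```

```bash
python3 st.py
```

```text
{'clock': 12.525, 'eef_pos': [564.457, -109.581, 44.761], 'eef_rot': [-3.142, 0.0, 1.856], 'wrist_force': [1.326, -1.189, -0.482], 'moment': [-0.233, -0.095, 0.087], 'finger_gap': 8.867, 'finger_force': 35.003}
```

Call:
move_arm:
  dp:
    - [0,0,0]
    - [0,0,0]
    - [0,0,0]
  rotation:
    - [0,0,-0.03]
    - [0,0,-0.03]
    - [0,0,0]
  hand: [0,0,0]

```text
clock: 12.9
eef_pos: [564.5, -109.6, 44.8]
eef_rot: [-3.142, 0.0, 1.796]
wrist_force: [1.8, -0.4, -0.3]
finger_gap: 8.8
finger_force: 35.0
```

```bash
python3 st.py
```

```text
{'clock': 12.9, 'eef_pos': [564.461, -109.571, 44.753], 'eef_rot': [-3.142, 0.0, 1.796], 'wrist_force': [1.769, -0.376, -0.291], 'moment': [-0.313, -0.097, 0.091], 'finger_gap': 8.812, 'finger_force': 35.003}
```

Call:
move_arm:
  dp:
    - [0,0,0]
    - [0,0,0]
    - [0,0,0]
  rotation:
    - [0,0,-0.03]
    - [0,0,-0.03]
    - [0,0,0]
  hand: [0,0,0]

```text
clock: 13.28
eef_pos: [564.7, -109.6, 44.8]
eef_rot: [3.141, 0.0, 1.736]
wrist_force: [3.2, -1.7, -1.6]
finger_gap: 8.6
finger_force: 35.0
```

```bash
python3 st.py
```

```text
{'clock': 13.275, 'eef_pos': [564.68, -109.552, 44.786], 'eef_rot': [3.141, 0.0, 1.736], 'wrist_force': [3.162, -1.743, -1.609], 'moment': [-0.456, -0.629, 0.092], 'finger_gap': 8.594, 'finger_force': 35.006}
```

Call:
move_arm:
  dp:
    - [0.3,0,0]
    - [0,0,0]
    - [0,0,0]
  rotation:
    - [0,0,-0.03]
    - [0,0,-0.03]
    - [0,0,0]
  hand: [0,0,0]

```text
clock: 13.65
eef_pos: [565.0, -109.6, 44.8]
eef_rot: [3.141, 0.0, 1.676]
wrist_force: [4.6, -3.1, -2.1]
finger_gap: 8.5
finger_force: 35.0
```

```bash
python3 st.py
```

```text
{'clock': 13.65, 'eef_pos': [564.997, -109.628, 44.787], 'eef_rot': [3.141, 0.0, 1.676], 'wrist_force': [4.605, -3.141, -2.073], 'moment': [-0.617, -0.869, 0.146], 'finger_gap': 8.511, 'finger_force': 35.012}
```

Call:
move_arm:
  dp:
    - [0.3,-0.2,0]
    - [0,0,0]
  rotation:
    - [0,0,-0.03]
    - [0,0,0]
  hand: [0,0,0]

```text
invalid input
```

```bash
python3 st.py
```

```text
{'clock': 13.65, 'eef_pos': [564.997, -109.628, 44.787], 'eef_rot': [3.141, 0.0, 1.676], 'wrist_force': [4.605, -3.141, -2.073], 'moment': [-0.617, -0.869, 0.146], 'finger_gap': 8.511, 'finger_force': 35.012}
```

Call:
move_arm:
  dp:
    - [0.3,-0.2,0]
    - [0,0,0]
  rotation:
    - [0,0,-0.03]
    - [0,0,0]
  hand: [0,0]

```text
clock: 13.9
eef_pos: [565.2, -109.7, 44.8]
eef_rot: [3.141, 0.0, 1.646]
wrist_force: [5.1, -2.1, -1.6]
finger_gap: 8.6
finger_force: 35.0
```

```bash
python3 st.py
```

```text
{'clock': 13.9, 'eef_pos': [565.183, -109.731, 44.784], 'eef_rot': [3.141, 0.0, 1.646], 'wrist_force': [5.064, -2.117, -1.625], 'moment': [-0.521, -0.792, 0.155], 'finger_gap': 8.572, 'finger_force': 35.017}
```

```bash
cat > cam.py <<'E'
from h import *
def go(n="wrist"):
    T=pose();c=camera(n);h=cv2.cvtColor(c["image"],cv2.COLOR_RGB2HSV)
    m=((h[...,0]>17)&(h[...,0]<32)&(h[...,1]>140)&(h[...,2]>90)).astype(np.uint8)
    for b in blobs(m,15):
        (x,y,w,hh,a)=b[0];mm=np.zeros_like(m);mm[y:y+hh,x:x+w]=m[y:y+hh,x:x+w]
        q=np.argwhere(mm)[:,::-1]
        P=np.array([onz(c,*p.astype(float),50,T if n=="wrist" else None)[:2] for p in q])
        d=P.mean(0)-[564,-110]
        if np.hypot(*d)<90:
            v=np.linalg.svd(P-P.mean(0))[2][0];r=np.hypot(*(P-[564,-110]).T).max()
            print(n,a,P.mean(0).round(1),"axis ang",np.round(np.arctan2(v[1],v[0])%np.pi,3),"rmax",r.round(1),"bearing",np.arctan2(d[1],d[0]).round(3))
go();go("side");go("top")
E
python3 cam.py; echo "home axis angle expected $(python3 -c 'print(1.571-.255)')"
```

```text
wrist 711 [570.1 -71.2] axis ang 1.535 rmax 63.8 bearing 1.415
side 42 [569.2 -69. ] axis ang 1.533 rmax 67.0 bearing 1.446
home axis angle expected 1.3159999999999998
```

The cam is still about 0.2 rad short of home, so I keep turning.

Call:
move_arm:
  dp:
    - [0.4,-0.2,0]
    - [0,0,0]
    - [0,0,0]
  rotation:
    - [0,0,-0.03]
    - [0,0,-0.03]
    - [0,0,0]
  hand: [0,0,0]

```text
clock: 14.42
eef_pos: [565.5, -109.9, 44.8]
eef_rot: [3.142, -0.0, 1.586]
wrist_force: [3.4, -1.4, -0.7]
finger_gap: 8.8
finger_force: 35.0
```

```bash
python3 st.py
```

```text
{'clock': 14.425, 'eef_pos': [565.493, -109.869, 44.774], 'eef_rot': [3.142, -0.0, 1.586], 'wrist_force': [3.436, -1.366, -0.724], 'moment': [-0.307, -0.719, 0.295], 'finger_gap': 8.822, 'finger_force': 35.044}
```

```bash
python3 st.py; python3 cam.py
```

```text
{'clock': 14.425, 'eef_pos': [565.493, -109.869, 44.774], 'eef_rot': [3.142, -0.0, 1.586], 'wrist_force': [3.436, -1.366, -0.724], 'moment': [-0.307, -0.719, 0.295], 'finger_gap': 8.822, 'finger_force': 35.044}
wrist 706 [570.1 -71.4] axis ang 1.528 rmax 63.9 bearing 1.414
side 42 [569.3 -69.3] axis ang 1.521 rmax 67.0 bearing 1.44
```

```bash
python3 -c "
from h import *
c=camera('wrist');a=cv2.resize(c['image'][100:290,200:440],(480,380),interpolation=cv2.INTER_CUBIC)
S=camera('side');b=cv2.resize(S['image'][175:251,280:344],(320,380),interpolation=cv2.INTER_CUBIC)
cv2.imwrite('pics/w6.png',np.hstack([a,b])[:,:,::-1])"
```

```text
(no output)
```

View pics/w6.png

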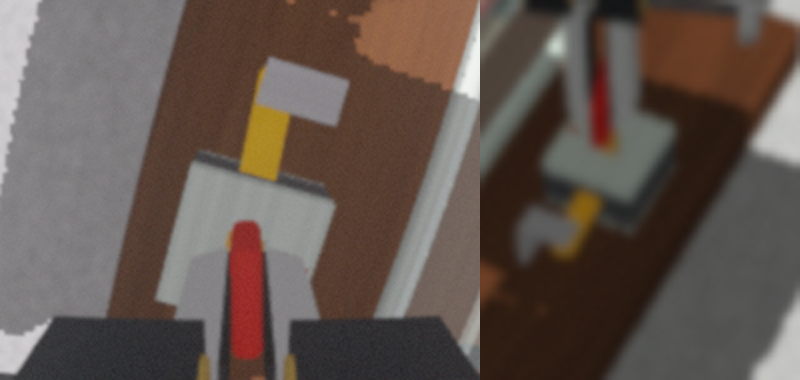

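The arm is now parallel to the lock sides and under the lug. It stayed still over the last 0.06 rad while torque rose to 0.3 N m, so the cam is home. I turn back along the same path.

Call:
move_arm:
  dp:
    - [-0.2,0.1,0]
    - [-0.2,0.1,0]
    - [-0.3,0.1,0]
    - [-0.3,0.1,0]
    - [0,0,0]
    - [0,0,0]
    - [0,0,0]
    - [0,-0.1,0]
    - [-0.1,0,0]
    - [0,0,0]
  rotation:
    - [0,0,0.05]
    - [0,0,0.06]
    - [0,0,0.06]
    - [0,0,0.06]
    - [0,0,0.06]
    - [0,0,0.06]
    - [0,0,0.06]
    - [0,0,0.06]
    - [0,0,0.06]
    - [0,0,0]
  hand: [0,0,0,0,0,0,0,0,0,0]

```text
clock: 15.92
eef_pos: [564.0, -109.4, 44.6]
eef_rot: [-3.141, -0.001, 2.116]
wrist_force: [1.1, -0.3, -0.1]
finger_gap: 8.8
finger_force: 35.0
```

```bash
python3 st.py
```

```text
{'clock': 15.925, 'eef_pos': [564.011, -109.447, 44.635], 'eef_rot': [-3.141, -0.001, 2.116], 'wrist_force': [1.051, -0.32, -0.067], 'moment': [0.054, -0.226, 0.008], 'finger_gap': 8.806, 'finger_force': 35.0}
```

Remaining to the starting yaw of 2.887 is +0.77.

Call:
move_arm:
  dp:
    - [0,0,0]
    - [-0.1,0,0]
    - [0,0,0]
    - [-0.1,-0.1,0]
    - [-0.1,-0.1,0]
    - [-0.1,-0.1,0]
    - [0,0,0]
    - [0,0,0]
    - [0,0,0]
    - [0,0,0]
  rotation:
    - [0,0,0.09]
    - [0,0,0.09]
    - [0,0,0.09]
    - [0,0,0.09]
    - [0,0,0.09]
    - [0,0,0.09]
    - [0,0,0.09]
    - [0,0,0.08]
    - [0,0,0.04]
    - [0,0,0]
  hand: [0,0,0,0,0,0,0,0,0,0]

```text
clock: 17.18
eef_pos: [563.8, -109.7, 44.7]
eef_rot: [3.141, -0.001, 2.865]
wrist_force: [2.5, 0.5, -0.4]
finger_gap: 8.9
finger_force: 35.0
```

```bash
python3 st.py
```

```text
{'clock': 17.175, 'eef_pos': [563.78, -109.71, 44.681], 'eef_rot': [3.141, -0.001, 2.865], 'wrist_force': [2.508, 0.513, -0.426], 'moment': [0.364, -0.32, 0.001], 'finger_gap': 8.868, 'finger_force': 35.001}
```

Call:
move_arm:
  dp:
    - [0.1,0,0]
    - [0,0,1]
    - [0,0,1]
    - [0,0,1]
    - [0,0,1]
    - [0,0,0]
  rotation:
    - [0,0,0.015]
    - [0,0,0]
    - [0,0,0]
    - [0,0,0]
    - [0,0,0]
    - [0,0,0]
  hand: [0,0,0,0,0,0]

```text
clock: 17.92
eef_pos: [564.1, -109.9, 49.0]
eef_rot: [-3.142, 0.0, 2.882]
wrist_force: [0.6, 1.2, -0.8]
finger_gap: 8.5
finger_force: 35.0
```

```bash
python3 st.py
```

```text
{'clock': 17.925, 'eef_pos': [564.134, -109.949, 48.978], 'eef_rot': [-3.142, 0.0, 2.882], 'wrist_force': [0.56, 1.195, -0.78], 'moment': [0.429, -0.067, -0.028], 'finger_gap': 8.505, 'finger_force': 35.0}
```

Call:
move_arm:
  dp:
    - [0,0,2]
    - [0,0,2]
    - [0,0,2]
    - [0,0,2]
    - [0,0,0]
  rotation:
    - [0,0,0]
    - [0,0,0]
    - [0,0,0]
    - [0,0,0]
    - [0,0,0]
  hand: [0,0,0,0,0]

```text
clock: 18.55
eef_pos: [564.2, -110.0, 57.0]
eef_rot: [-3.142, 0.0, 2.882]
wrist_force: [-0.3, 0.0, -0.7]
finger_gap: 8.7
finger_force: 35.0
```

```bash
python3 st.py
```

```text
{'clock': 18.55, 'eef_pos': [564.161, -109.973, 56.958], 'eef_rot': [-3.142, 0.0, 2.882], 'wrist_force': [-0.256, 0.034, -0.739], 'moment': [0.023, -0.037, 0.026], 'finger_gap': 8.725, 'finger_force': 35.0}
```

The key is clear of the notch with no force. I lift it out and carry it to a viewpoint near the red stand.

Call:
move_arm:
  dp:
    - [0,0,6]
    - [0,0,6]
    - [0,0,6]
    - [0,0,6]
    - [0,0,10]
    - [0,0,20]
    - [0,0,30]
    - [0,0,30]
    - [5,40,0]
    - [10,46,0]
  rotation:
    - [0,0,0]
    - [0,0,0]
    - [0,0,0]
    - [0,0,0]
    - [0,0,0]
    - [0,0,0]
    - [0,0,0]
    - [0,0,0]
    - [0,0,0]
    - [0,0,0]
  hand: [0,0,0,0,0,0,0,0,0,0]

```text
clock: 19.8
eef_pos: [579.2, -23.4, 171.8]
eef_rot: [3.141, 0.001, 2.88]
wrist_force: [0.8, 0.2, -0.2]
finger_gap: 8.6
finger_force: 35.0
```

Call:
move_arm:
  dp:
    - [10,46,0]
    - [10,46,0]
    - [10,46,0]
    - [10,46,0]
    - [10,46,0]
    - [10,46,0]
    - [0,0,0]
    - [0,0,0]
  rotation:
    - [0,0,0]
    - [0,0,0]
    - [0,0,0]
    - [0,0,0]
    - [0,0,0]
    - [0,0,0]
    - [0,0,0]
    - [0,0,0]
  hand: [0,0,0,0,0,0,0,0]

```text
clock: 20.8
eef_pos: [639.0, 251.7, 170.9]
eef_rot: [-3.141, -0.0, 2.882]
wrist_force: [0.7, 0.5, -0.5]
finger_gap: 8.8
finger_force: 35.0
```

```bash
cat > stand.py <<'E'
from h import *
T=pose();print(manip.read_state()["clock"],T[:3,3].round(1),manip.read_state()["eef_rot"].round(3))
c=camera("wrist");im=c["image"];h=cv2.cvtColor(im,cv2.COLOR_RGB2HSV)
m=(((h[...,0]<8)|(h[...,0]>172))&(h[...,1]>140)&(h[...,2]>60)).astype(np.uint8)
for b in blobs(m,150):
    x,y,w,hh,a=b[0];print(b,onz(c,*b[1],36,T).round(1))
    p=np.median(im[y:y+hh,x:x+w][m[y:y+hh,x:x+w]>0],axis=0)
    if 500<onz(c,*b[1],36,T)[0]<650 and 220<onz(c,*b[1],36,T)[1]<310:
        v=h[y:y+hh,x:x+w,2][m[y:y+hh,x:x+w]>0];print("V hist",np.histogram(v,8))
        t,_=cv2.threshold(v.reshape(-1,1).copy(),0,255,cv2.THRESH_OTSU);print("otsu",t)
        for lim in(0,t):
            mm=np.zeros_like(m);mm[y:y+hh,x:x+w]=(m*(h[...,2]>lim))[y:y+hh,x:x+w]
            cs,hi=cv2.findContours(mm,cv2.RETR_CCOMP,cv2.CHAIN_APPROX_NONE)
            for k,q in enumerate(cs):
                if len(q)<10: continue
                P=np.array([onz(c,*u.astype(float),36,T)[:2] for u in q[:,0]],np.float32)
                r=cv2.minAreaRect(P);print(lim,"hole" if hi[0][k][3]>=0 else "outer",len(q),np.round(r[0],1),np.round(r[1],1),round(r[2],1))
        cv2.imwrite("pics/stand.png",cv2.resize(im[y-15:y+hh+15,x-15:x+w+15],None,fx=6,fy=6)[:600,:800,::-1])
E
python3 stand.py
```

```text
20.8 [639.  251.7 170.9] [-3.141 -0.     2.882]
([5, 108, 32, 24, 497], [19.9, 119.2]) [ 391.9 -209.3   36. ]
([302, 108, 47, 54, 1625], [325.1, 134.4]) [584. 269.  36.]
V hist (array([  36,   27,   33,   31,   51,   76,  143, 1236]), array([130.   , 140.375, 150.75 , 161.125, 171.5  , 181.875, 192.25 ,
       202.625, 213.   ]))
otsu 182.0
0 outer 157 [584.1 269.1] [54.1 42.1] 0.2
0 hole 68 [584.6 273.8] [25.6 15.2] 30.0
182.0 outer 157 [584.1 269.1] [54.1 42.1] 0.2
182.0 hole 102 [585.7 269.7] [21.6 28.4] 89.5
([562, 108, 15, 34, 325], [569.3, 124.4]) [640.4 615.3  36. ]
([315, 210, 17, 69, 1046], [323.0, 245.2]) [712.3 232.5  36. ]
([246, 219, 44, 40, 1220], [269.3, 241.1]) [690.6 169.8  36. ]
([0, 343, 29, 57, 907], [9.6, 376.3]) [ 970.5 -894.2   36. ]
```

```bash
cat > prof.py <<'E'
from h import *
import sys
cx,cy,yaw=map(float,sys.argv[1:4])
T=pose();c=camera("wrist");im=c["image"].astype(np.float32)
M=np.linalg.inv(T@c["mount"])
def pr(p):
    q=M@np.r_[p,1];r=np.hypot(q[0],q[1]);k=np.arctan2(r,q[2])/r;return c["cx"]+c["fx"]*k*q[0],c["cy"]+c["fy"]*k*q[1]
R=np.array([[np.cos(yaw),-np.sin(yaw)],[np.sin(yaw),np.cos(yaw)]])
ss=np.arange(-36,37,2)
for nm,ax in(("x",0),("y",1)):
  for off in(-6,0,6):
    row=[]
    for s in ss:
        l=[s,off] if ax==0 else [off,s]
        u,v=pr(np.r_[R@l+[cx,cy],36.])
        row.append(int(cv2.getRectSubPix(im,(1,1),(u,v))[0,0,0]))
    print(nm,off,list(zip(ss.tolist(),row)))
E
python3 prof.py 584.1 269.1 0.0035
python3 - <<'E'
from h import *
# bow orientation in tool from wrist image
T=pose();c=camera("wrist");m=red(c["image"]);w=np.zeros_like(m);w[205:285,300:345]=m[205:285,300:345]
q=np.argwhere(w)[:,::-1].astype(float)
P=np.array([onz(c,*u,T[2,3]+62,T)[:2] for u in q],np.float32);print(cv2.minAreaRect(P))
E
```

```text
x -6 [(-36, 190), (-34, 192), (-32, 194), (-30, 195), (-28, 202), (-26, 208), (-24, 207), (-22, 207), (-20, 208), (-18, 208), (-16, 209), (-14, 207), (-12, 193), (-10, 159), (-8, 136), (-6, 134), (-4, 134), (-2, 136), (0, 135), (2, 143), (4, 186), (6, 203), (8, 201), (10, 202), (12, 196), (14, 178), (16, 197), (18, 207), (20, 207), (22, 207), (24, 207), (26, 200), (28, 159), (30, 124), (32, 122), (34, 122), (36, 123)]
x 0 [(-36, 190), (-34, 190), (-32, 190), (-30, 191), (-28, 203), (-26, 209), (-24, 208), (-22, 208), (-20, 208), (-18, 208), (-16, 208), (-14, 208), (-12, 190), (-10, 156), (-8, 134), (-6, 134), (-4, 133), (-2, 133), (0, 135), (2, 148), (4, 192), (6, 207), (8, 208), (10, 209), (12, 200), (14, 181), (16, 200), (18, 205), (20, 206), (22, 206), (24, 206), (26, 198), (28, 159), (30, 120), (32, 117), (34, 119), (36, 120)]
x 6 [(-36, 191), (-34, 189), (-32, 189), (-30, 193), (-28, 203), (-26, 209), (-24, 209), (-22, 208), (-20, 208), (-18, 209), (-16, 208), (-14, 208), (-12, 191), (-10, 158), (-8, 136), (-6, 135), (-4, 132), (-2, 133), (0, 135), (2, 134), (4, 136), (6, 136), 
[... 826 characters left out ...]
 135), (6, 135), (8, 143), (10, 175), (12, 201), (14, 207), (16, 207), (18, 207), (20, 207), (22, 201), (24, 191), (26, 191), (28, 192), (30, 193), (32, 194), (34, 194), (36, 190)]
y 6 [(-36, 192), (-34, 193), (-32, 193), (-30, 190), (-28, 190), (-26, 189), (-24, 168), (-22, 165), (-20, 204), (-18, 208), (-16, 209), (-14, 208), (-12, 206), (-10, 198), (-8, 178), (-6, 203), (-4, 209), (-2, 208), (0, 207), (2, 201), (4, 172), (6, 136), (8, 149), (10, 177), (12, 203), (14, 207), (16, 207), (18, 207), (20, 207), (22, 201), (24, 190), (26, 190), (28, 191), (30, 192), (32, 193), (34, 191), (36, 187)]
((633.7637939453125, 252.8902130126953), (7.81221342086792, 39.35580825805664), 75.07659912109375)
```

The stand is at about (585.3,268.2) with yaw 0. The pocket is offset towards world +x, so stand x is along world +x. The key axis sits about (+1,-1) mm off the TCP. I go above the pocket.

Call:
move_arm:
  dp:
    - [-25,8,0]
    - [-29.8,9.4,0]
    - [0,0,-30]
    - [0,0,-35]
    - [0,0,-30]
    - [0,0,-12]
    - [0,0,-8]
    - [0,0,0]
    - [0,0,0]
  rotation:
    - [0,0,0.1]
    - [0,0,0.1]
    - [0,0,0.06]
    - [0,0,0]
    - [0,0,0]
    - [0,0,0]
    - [0,0,0]
    - [0,0,0]
    - [0,0,0]
  hand: [0,0,0,0,0,0,0,0,0]

```text
clock: 22.08
eef_pos: [584.8, 269.6, 56.8]
eef_rot: [3.141, 0.001, -3.141]
wrist_force: [-0.1, -0.2, -0.5]
finger_gap: 8.6
finger_force: 35.0
```

```bash
python3 st.py
cat > top.py <<'E'
from h import *
T=pose();c=camera("wrist");im=c["image"]
h=cv2.cvtColor(im,cv2.COLOR_RGB2HSV)
m=((h[...,0]>12)&(h[...,0]<32)&(h[...,1]>110)&(h[...,2]>60)).astype(np.uint8)
for b in blobs(m,6):
    print("brass",b,onz(c,*b[1],60,T).round(1))
m=red(im);print([b for b in blobs(m,100) if 200<b[1][0]<450])
E
python3 top.py
```

```text
{'clock': 22.075, 'eef_pos': [584.756, 269.609, 56.8], 'eef_rot': [3.141, 0.001, -3.141], 'wrist_force': [-0.095, -0.168, -0.519], 'moment': [0.047, 0.036, -0.008], 'finger_gap': 8.601, 'finger_force': 35.0}
brass ([328, 26, 5, 3, 9], [330.0, 26.7]) [445.9 275.   60. ]
brass ([0, 68, 13, 15, 130], [5.0, 76.4]) [431.8 -72.5  60. ]
brass ([14, 191, 23, 18, 204], [24.3, 198.2]) [567.1 -46.6  60. ]
brass ([613, 249, 4, 4, 7], [614.7, 250.7]) [627.8 597.3  60. ]
brass ([343, 277, 6, 57, 232], [345.4, 305.2]) [656.9 288.4  60. ]
brass ([298, 278, 7, 56, 252], [300.4, 305.3]) [657.  251.8  60. ]
brass ([138, 336, 297, 23, 2372], [311.3, 350.1]) [706.7 259.7  60. ]
brass ([0, 370, 9, 7, 19], [3.7, 372.9]) [ 931.5 -376.5   60. ]
[([296, 176, 52, 50, 1095], [317.2, 200.0]), ([314, 207, 17, 71, 853], [322.4, 241.5]), ([197, 316, 19, 29, 218], [206.4, 328.8])]
```

Call:
move_arm:
  dp:
    - [-0.5,-0.3,0]
    - [0,0,-4]
    - [0,0,-3]
    - [0,0,-2]
    - [0,0,-2]
    - [0,0,-2]
    - [0,0,-2]
    - [0,0,0]
  rotation:
    - [0,0,0]
    - [0,0,0]
    - [0,0,0]
    - [0,0,0]
    - [0,0,0]
    - [0,0,0]
    - [0,0,0]
    - [0,0,0]
  hand: [0,0,0,0,0,0,0,0]

```text
clock: 23.12
eef_pos: [583.7, 269.1, 40.6]
eef_rot: [-3.142, -0.0, -3.141]
wrist_force: [-1.0, -0.0, -0.8]
finger_gap: 8.8
finger_force: 35.0
```

```bash
python3 st.py
```

```text
{'clock': 23.125, 'eef_pos': [583.71, 269.144, 40.59], 'eef_rot': [-3.142, -0.0, -3.141], 'wrist_force': [-0.966, -0.001, -0.786], 'moment': [-0.011, 0.065, -0.012], 'finger_gap': 8.794, 'finger_force': 35.0}
```

Tip about 5 mm below the rim, no contact. Continue down; nib enters next.

Call:
move_arm:
  dp:
    - [0,0,-2]
    - [0,0,-2]
    - [0,0,-2]
    - [0,0,-2]
    - [0,0,-2]
    - [0,0,0]
  rotation:
    - [0,0,0]
    - [0,0,0]
    - [0,0,0]
    - [0,0,0]
    - [0,0,0]
    - [0,0,0]
  hand: [0,0,0,0,0,0]

```text
clock: 23.88
eef_pos: [583.7, 269.1, 30.5]
eef_rot: [-3.141, -0.0, -3.141]
wrist_force: [-0.7, -0.1, -0.0]
finger_gap: 9.0
finger_force: 35.0
```

```bash
python3 st.py
```

```text
{'clock': 23.875, 'eef_pos': [583.678, 269.118, 30.54], 'eef_rot': [-3.141, -0.0, -3.141], 'wrist_force': [-0.672, -0.056, -0.037], 'moment': [-0.001, 0.048, -0.026], 'finger_gap': 8.982, 'finger_force': 35.0}
```

Call:
move_arm:
  dp:
    - [0,0,-2]
    - [0,0,-2]
    - [0,0,-2]
    - [0,0,-2]
    - [0,0,-2]
    - [0,0,-1]
    - [0,0,-1]
    - [0,0,0]
  rotation:
    - [0,0,0]
    - [0,0,0]
    - [0,0,0]
    - [0,0,0]
    - [0,0,0]
    - [0,0,0]
    - [0,0,0]
    - [0,0,0]
  hand: [0,0,0,0,0,0,0,0]

```text
clock: 24.88
eef_pos: [583.7, 269.2, 18.7]
eef_rot: [-3.142, -0.0, -3.141]
wrist_force: [-0.7, -0.1, -1.2]
finger_gap: 9.0
finger_force: 35.0
```

```bash
python3 st.py
```

```text
{'clock': 24.875, 'eef_pos': [583.743, 269.166, 18.695], 'eef_rot': [-3.142, -0.0, -3.141], 'wrist_force': [-0.69, -0.136, -1.224], 'moment': [-0.001, 0.032, 0.006], 'finger_gap': 9.028, 'finger_force': 35.0}
```

Call:
move_arm:
  dp:
    - [0,0,-1]
    - [0,0,-0.5]
    - [0,0,-0.5]
    - [0,0,0]
  rotation:
    - [0,0,0]
    - [0,0,0]
    - [0,0,0]
    - [0,0,0]
  hand: [0,0,0,0]

```text
clock: 25.38
eef_pos: [583.7, 269.2, 16.7]
eef_rot: [-3.142, -0.0, -3.141]
wrist_force: [0.5, -0.4, -0.4]
finger_gap: 8.9
finger_force: 35.0
```

```bash
python3 st.py
```

```text
{'clock': 25.375, 'eef_pos': [583.742, 269.187, 16.707], 'eef_rot': [-3.142, -0.0, -3.141], 'wrist_force': [0.487, -0.377, -0.435], 'moment': [0.057, -0.03, 0.026], 'finger_gap': 8.855, 'finger_force': 35.0}
```

Call:
move_arm:
  dp:
    - [0,0,-0.5]
    - [0,0,-0.5]
    - [0,0,-0.3]
    - [0,0,0]
  rotation:
    - [0,0,0]
    - [0,0,0]
    - [0,0,0]
    - [0,0,0]
  hand: [0,0,0,0]

```text
clock: 25.88
eef_pos: [584.0, 269.3, 16.3]
eef_rot: [3.141, 0.001, -3.141]
wrist_force: [-2.6, -0.3, 7.8]
finger_gap: 8.5
finger_force: 35.0
```

```bash
python3 st.py
```

```text
{'clock': 25.875, 'eef_pos': [584.016, 269.28, 16.336], 'eef_rot': [3.141, 0.001, -3.141], 'wrist_force': [-2.65, -0.313, 7.838], 'moment': [-0.207, 0.613, 0.004], 'finger_gap': 8.524, 'finger_force': 35.003}
```

The key is on the floor, at the predicted height. I release and withdraw.

Call:
move_arm:
  dp:
    - [0,0,0]
    - [0,0,0]
    - [0,0,0]
    - [0,0,0]
    - [0,0,0]
    - [0,0,5]
    - [0,0,10]
    - [0,0,25]
    - [0,0,40]
    - [0,0,40]
  rotation:
    - [0,0,0]
    - [0,0,0]
    - [0,0,0]
    - [0,0,0]
    - [0,0,0]
    - [0,0,0]
    - [0,0,0]
    - [0,0,0]
    - [0,0,0]
    - [0,0,0]
  hand: [0.05,0.12,0.2,0.25,0.25,0.25,0.25,0.25,0.25,0.25]
  newtons: 10

```text
clock: 27.12
eef_pos: [583.7, 269.2, 137.5]
eef_rot: [3.141, 0.001, -3.141]
wrist_force: [0.2, -0.1, 0.2]
finger_gap: 23.2
finger_force: 0.0
```

Call:
move_arm:
  dp:
    - [20,0,20]
    - [30,0,20]
    - [0,0,0]
    - [0,0,0]
    - [0,0,0]
  rotation:
    - [0,0,0]
    - [0,0,0]
    - [0,0,0]
    - [0,0,0]
    - [0,0,0]
  hand: [0.25,0.25,0.25,0.25,0.25]

```text
clock: 27.75
eef_pos: [632.9, 269.3, 175.0]
eef_rot: [-3.141, -0.001, -3.141]
wrist_force: [-0.5, 0.1, -0.0]
finger_gap: 23.4
finger_force: 0.0
```

```bash
python3 st.py
python3 - <<'E'
from h import *
T=pose();c=camera("wrist");im=c["image"]
m=red(im)
for b in blobs(m,60):
    p=onz(c,*b[1],40,T)
    if abs(p[0]-585)<60 and abs(p[1]-268)<60:
        print(b,p.round(1))
M=np.linalg.inv(T@c["mount"])
def pr(p):
    q=M@np.r_[p,1];r=np.hypot(q[0],q[1]);k=np.arctan2(r,q[2])/r;return c["cx"]+c["fx"]*k*q[0],c["cy"]+c["fy"]*k*q[1]
# bow silhouette: expected bow top corners vs stand corners
print("bow top corners expected",[np.round(pr([585+a,268.3+b,78]),0).tolist() for a in(-17,17) for b in(-4.5,4.5)])
x0,y0=map(int,pr([585,268,60]))
cv2.imwrite("pics/fin.png",cv2.resize(im[y0-60:y0+60,x0-80:x0+80],(800,600),interpolation=cv2.INTER_CUBIC)[:,:,::-1])
g=cv2.cvtColor(im,cv2.COLOR_RGB2HSV)
for v in range(y0-40,y0+40,4): print(v,[int(x) for x in im[v,x0-36:x0+37:3,0]])
E
```

```text
{'clock': 27.75, 'eef_pos': [632.928, 269.304, 174.992], 'eef_rot': [-3.141, -0.001, -3.141], 'wrist_force': [-0.51, 0.147, -0.032], 'moment': [0.07, 0.021, -0.04], 'finger_gap': 23.447, 'finger_force': 0.0}
([320, 125, 8, 34, 190], [323.1, 142.0]) [584.  269.8  40. ]
bow top corners expected [[317.0, 128.0], [326.0, 128.0], [317.0, 162.0], [326.0, 162.0]]
104 [121, 119, 121, 121, 144, 195, 192, 191, 190, 189, 197, 196, 193, 192, 193, 197, 197, 191, 191, 192, 193, 195, 196, 192, 191]
108 [122, 159, 167, 189, 195, 194, 195, 196, 194, 193, 192, 196, 193, 193, 194, 192, 190, 193, 195, 198, 197, 193, 191, 189, 188]
112 [192, 190, 193, 194, 195, 193, 194, 196, 199, 195, 194, 198, 195, 197, 194, 195, 193, 193, 195, 193, 193, 194, 197, 196, 196]
116 [194, 196, 195, 196, 193, 193, 192, 196, 198, 196, 199, 198, 196, 198, 199, 197, 199, 197, 197, 197, 197, 197, 196, 196, 197]
120 [194, 196, 194, 194, 196, 195, 201, 212, 211, 212, 212, 211, 212, 213, 212, 212, 212, 213, 215, 204, 188, 190, 196, 199, 193]
124 [193, 190, 193, 196, 193, 191, 200, 211, 211, 212, 213, 210, 210, 213, 213, 212, 212, 2
[... 1158 characters left out ...]
 209, 208, 208, 208, 203, 189, 191, 193, 195, 195]
164 [193, 189, 190, 192, 192, 188, 154, 208, 208, 208, 158, 136, 135, 175, 208, 207, 208, 208, 208, 202, 195, 194, 192, 193, 196]
168 [193, 191, 190, 195, 193, 193, 141, 127, 129, 126, 128, 124, 124, 120, 125, 124, 124, 126, 175, 196, 193, 196, 196, 191, 193]
172 [192, 191, 191, 194, 193, 192, 141, 124, 126, 125, 122, 125, 122, 124, 121, 121, 119, 121, 189, 193, 195, 193, 195, 195, 191]
176 [187, 188, 189, 191, 192, 193, 149, 152, 156, 126, 126, 124, 124, 127, 128, 155, 157, 183, 193, 192, 194, 195, 195, 192, 194]
180 [195, 191, 190, 191, 191, 191, 191, 196, 193, 132, 128, 131, 196, 191, 190, 193, 197, 196, 197, 194, 193, 194, 197, 194, 199]
```

The bow stands upright at the expected place in the pocket, centred to about 1-2 mm, and the gripper is clear. I hand in.

```bash
python3 -c "
from cell import manip
print(manip.sign_off())"
```

```text
the job is handed in; nothing more can be done
None
```

The job is handed in at about 28 s: the cam was felt home against its stop, and the key was drawn out at home and stood down in the nearer red stand, released. The last check showed it upright there; the verdict itself was not shown to me.

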